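Open the carving-tool chest and hold its lid up

ROBOT

A 6-joint arm with a two-finger parallel gripper is mounted at the origin on the work surface. World frame = base frame: x ahead of the robot, y to its left, z up, the work surface at z = 0. Lengths are in m, angles in rad, forces in N, time in s.
With the tool pointing down it reaches from about 0.3 to 0.875 m from the base axis. Payload 6.4 kg.
Tool frame: the origin (TCP) lies midway between the tips of the shut fingers; the grasp point (between the pads) lies 19 mm behind it (bot.grip_depth is the distance from the TCP to the grasp point, in m); z points along the fingers, y is the direction in which the jaws open and shut (so a half turn about z gives the same grasp; the last joint's range is limited). The gripper opens to 88 mm and grips with 3 to 60 N. Pads are 18 mm wide; open, the fingers measure 123 mm over their backs; the gripper's body (75 mm by 187 mm) begins 45 mm behind the grasp point.
Start: joints at [0.973, 0.181, 1.607, -0, 1.354, -0.206], TCP at [0.22, 0.531, 0.239] pointing down, gripper open.
Joint ranges: [-2.99, 2.99], [-0.89, 2.07], [0.3, 2.58], [-1.14, 4.28], [0, 2.63], [-3.12, 3.12]. Speed limits (rad/s): [2.57, 2.57, 3.01, 3.14, 3.14, 3.14].

INTERFACE

Orientations are given as a unit quaternion [x, y, z, w].
In Python, from rig import bot gives the robot as it stands.
- The arm moves only by the tool jog_arm, never from a script. Its argument "series" is a list of rows, each a list of 5 numbers: the gripper command: -1 is shut, 1 is fully open, values between are in proportion, then the shift along the tool's x, y, z in cm, then the turn about the tool's z in degrees. In form: [[gripper, dx, dy, dz, turn], ...]. A call has 1 to 8 rows; each row shifts and turns the pose as measured when the row begins, along the tool's axes as they then stand; what a row does not reach is not made up. A row lasts 1/12 s, in which the tool goes at most 41.7 mm and 7.16 degrees, less where a joint would pass 70% of its speed; a pose out of reach is approached as far as the arm can. A call is refused whole if a number of a shift passes 4.17 or a number of a turn 7.16, either way. A call with a gripper value outside its range is refused whole. The fingers move at their own pace and stop on an object; the grip force is fixed at half the most. Time passes only in rows, so rows that do not move let the fingers close. It gives the time, the measured TCP pose, the force and the opening at its end, in the units of the state.
- bot.sense(): the state, without advancing time (a new reading comes with each control period).
- bot.read_camera(name): name is "scene" or "top"; returns a dict with "pixels" (420x560x3 uint8, blue, green, red), "fx", "fy", "cx", "cy" (pixels), "rvec" (rotation vector, rad) and "tvec" (3), from world to camera coordinates, as OpenCV has them. Camera axes: x right, y down, z forward; pixel columns grow to the right and rows downward; lengths in m; the calibration is good to about 2 mm. A picture is of the moment at which its call begins. There is no depth.
- bot.sign_off(): hands the job in, once; it reports no verdict.
The state is a dict: "time_s": time; "joints": joint angles; "qvel": joint speeds; "joint_torque": joint torques, N m; "tcp_pos": TCP position; "ee_rot": TCP orientation; "contact_force": force on the tool from outside, world axes, zero at the start; "moment": the same for the moment, N m; "width": opening from 0.0 (shut) to 1.0 (fully open).
Only numpy, scipy, OpenCV 4.12 (cv2) and the standard library are available. Lean on these libraries where they do the work, as an engineer would, in place of code of your own. Each camera call takes 0.05 s, during which the arm holds its last target. There are 200 camera calls.

TASK

Before touching the catch, try the chest's lid with a gentle tug up on its bar handle. If it lifts freely, open it; if it is caught, let it down, turn the clamp knob a quarter turn anticlockwise, slide the bolt to the other end of its travel and then open it. Finish with the lid standing open at about 45 degrees, held there still in the gripper by its handle (it falls shut if let go), and leave the other things on the bench where they lie.

Things in the scene. Friction and masses are not known exactly. Their poses are not given: they have to be found in the camera images.
- chest: Wooden tool chest, fixed, 220 (x) x 400 (y) mm, rim 120 mm high. Origin: centre of its underside; x points from its front to its hinge side, z up. 'Chest frame' below: mm from this origin. A ledge on its front (x -180 to -110, y -50 to 150, top at z 100) carries bolt and clamp knob; none below the lid handle.
- lid: Lid on the rim, 220 x 400 x 12 mm, 0.4 to 0.65 kg. Origin: middle of its underside; axes as the chest's when shut. Turns about a hinge axis along the chest's +y through chest frame x 110, z 120; its tilt is the opening angle, stop at 1.2 rad. Falls shut unless held. Caught, it rises about 8 mm at the handle (0.03 rad), then stops hard; free, it lifts with 2 to 3.5 N at the handle.
- lid_handle (a point): Middle of the lid's handle: round steel bar, 10 mm thick, 80 mm long, parallel to the lid's front edge and 45 mm in front of it, a post at each end. Chest frame (-155, -135, 126) when shut; moves with the lid. Pinch it from above, one finger on either side; it can pivot in the fingers.
- bolt: Sliding bolt on the ledge. Origin: under its grip, chest frame (-150, Y, 100); Y runs -20 to 20, begins near 20. Slides with about 2 N, stays where left. Its tongue hooks a hidden keeper on the lid at one end of its travel and clears it at the other; on this chest only a tug tells which. Caught at one end: the other end frees it. Free: the other end may catch it. Slide it with the lid down.
- bolt_grip (a point): Middle of the bolt's upright steel grip, the place to take it: a block 22 (x) x 16 (y) mm, from 8 to 44 mm above the ledge; this point is 30 mm above the ledge (chest frame z 130). 29 mm of free space between it and the lid's front edge; more on its y sides.
- clamp_knob (a joint): Angle of the clamp knob, rad: grows anticlockwise seen from above, 0 to 1.57 (stops). Begins at 0 to 0.15: clamped, the bolt then moves no more than about 5 mm. From about 1.2 on the bolt slides freely. Stays where it is left; takes about 0.12 N m to turn.
- knob_grip (a point): Middle of the clamp knob's bar grip: a steel bar 40 mm long, 12 mm wide and 28 mm high (chest frame z 125 to 153) on an upright axis; this point is on the axis, at chest frame (-150, 105, 140). The bar lies along the chest's x at knob angle 0 (and along this point's own x axis always).
- gouge_a: Bystander: carving gouge, about 245 mm long, lying in front of the ledge. Leave alone.
- gouge_b: Bystander: carving gouge, about 225 mm long, lying near the handle side of the chest's front. Leave alone.
- mallet: Bystander: turned wooden mallet, 204 mm tall, 86 mm in diameter, standing beside the chest. Leave alone.
- tin: Bystander: aluminium tin, 74 x 94 x 62 mm, beside the chest. Leave alone.
- plane: Bystander: small hand plane, 160 x 46 x 75 mm. Leave alone.
- glue: Bystander: glue bottle, 56 mm in diameter, 160 mm tall. Leave alone.
- blank: Bystander: wooden blank, 200 x 60 x 35 mm. Leave alone.

How it is judged:
On the way, in this order (a step that is already met when the one before it is completed fails the run):
1. the lid has been tugged up by its handle before the knob and the bolt were moved (angle between lid's own z axis and vertical above 0.015 rad and contact force between the fingers and lid above 0.5 N and distance of bolt from where it was at the start of the episode below 0.006 m and value of joint clamp_knob below 0.4 rad), for 0.1 s.
2. the lid is lifted clear of the catch (angle between lid's own z axis and vertical above 0.3 rad), for 0.1 s.
At the end, for the whole second after the job is handed in: The lid stands open between 0.6 and 1.0 rad (34 to 57 degrees) and still (under 0.1 rad/s), carried by the fingers at its handle (contact force over 1 N, grasp point within 60 mm of the middle of the bar) (angle between lid's own z axis and vertical between 0.6 and 1 rad and angular speed of lid below 0.1 rad/s and contact force between the fingers and lid above 1 N and distance between the grasp point and lid_handle below 0.06 m); the arm keeps its last pose, push and grip.
It fails at once if the lid was wrenched against its catch (over 60 N) (contact force between lid and bolt above 60 N).
It fails at once if a bystander was moved more than 30 mm (distance of any of gouge_a, gouge_b, mallet, tin, plane, glue, blank from where it was at the start of the episode above 0.03 m).
It also fails if it takes over 72 s, if anything falls off the work surface, if the arm or the gripper's body presses on something with over 40 N, if the wrist force passes 120 N, or if a joint passes its speed limit or range.

## Working session

There is one attempt and no reset: what is moved stays moved. The work goes in short steps, Python scripts to look and compute and a tool call to move; the robot and the scene stay as the last step left them, time stands still between calls to the robot, and variables do not carry over. Pictures are saved under pics/ and viewed, on a budget of 10 in all, crops included, one or two more only if the job needs it, and the job is handed in when it is done.

Besides the shell and the picture viewer there is one more tool, called after "Emit:" by a JSON object that holds its "api" and its "payload", one argument or row to a line. jog_arm: Moves the arm, as the interface text tells. Its arguments: {"type":"object","properties":{"series":{"type":"array","items":{"type":"array","items":{"type":"number"}}}},"required":["series"]}

```bash
mkdir -p pics; ls; cat > h.py <<'E'
import numpy as np, cv2
from rig import bot
from scipy.spatial.transform import Rotation as R
def snap(n,f,crop=None,s=1):
    c=bot.read_camera(n); p=c["pixels"]
    np.savez(f"pics/{f}.npz",**c)
    if crop: x0,y0,x1,y1=crop; p=p[y0:y1,x0:x1]
    cv2.imwrite(f"pics/{f}.png",cv2.resize(p,None,fx=s,fy=s,interpolation=cv2.INTER_CUBIC)); return c
def plane(c,u,v,z):
    r=cv2.Rodrigues(np.array(c["rvec"]))[0]; o=-r.T@np.array(c["tvec"]).ravel()
    d=r.T@np.array([(u-c["cx"])/c["fx"],(v-c["cy"])/c["fy"],1]); return o+d*(z-o[2])/d[2]
def proj(c,P):
    r=cv2.Rodrigues(np.array(c["rvec"]))[0]; q=r@np.array(P)+np.array(c["tvec"]).ravel()
    return c["fx"]*q[0]/q[2]+c["cx"],c["fy"]*q[1]/q[2]+c["cy"]
E
python3 - <<'E'
from h import *
for n in("top","scene"):
    c=snap(n,n+"0",s=1.4); r=cv2.Rodrigues(np.array(c["rvec"]))[0]; print(n,c["fx"],-r.T@np.array(c["tvec"]).ravel(),r[2])
print(bot.sense())
E
```

```text
pics
top 418.8124116494292 [ 0.42150617 -0.02910794  1.34378133] [ 0.07932787  0.01276689 -0.99676682]
scene 477.15608207933354 [1.46716088 0.48766328 1.36119712] [-0.56897823 -0.31672656 -0.75891242]
{'time_s': 0.1, 'joints': array([ 9.72667126e-01,  1.81415096e-01,  1.60788138e+00,  3.46429909e-08,
        1.35379372e+00, -2.06294992e-01]), 'qvel': array([ 2.29487018e-04, -1.79865900e-03, -3.76758383e-03, -8.09753913e-04,
        1.40462806e-03,  3.98353086e-05]), 'joint_torque': array([-1.44771097e-03, -4.34823453e+01, -3.42694330e+01,  7.03635695e-02,
        3.39568604e-02, -2.07671474e-05]), 'tcp_pos': array([0.21929661, 0.53103534, 0.23794215]), 'ee_rot': array([ 1.94666125e-01,  9.80869277e-01, -6.89006264e-04, -2.93123836e-04]), 'contact_force': array([-0.36933051, -0.89363582,  0.41644457]), 'moment': array([-0.0127493 , -0.00354198, -0.01324298]), 'width': 1.0017171973499477}
```

View pics/top0.png

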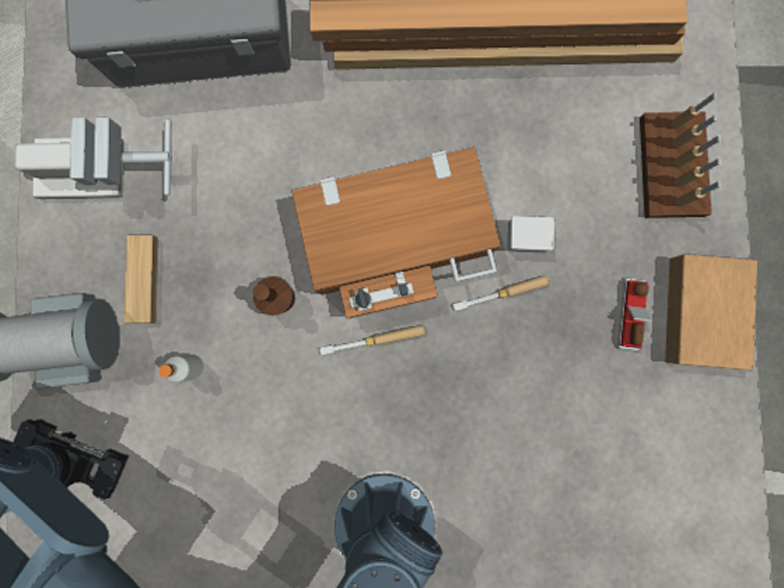

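View pics/scene0.png

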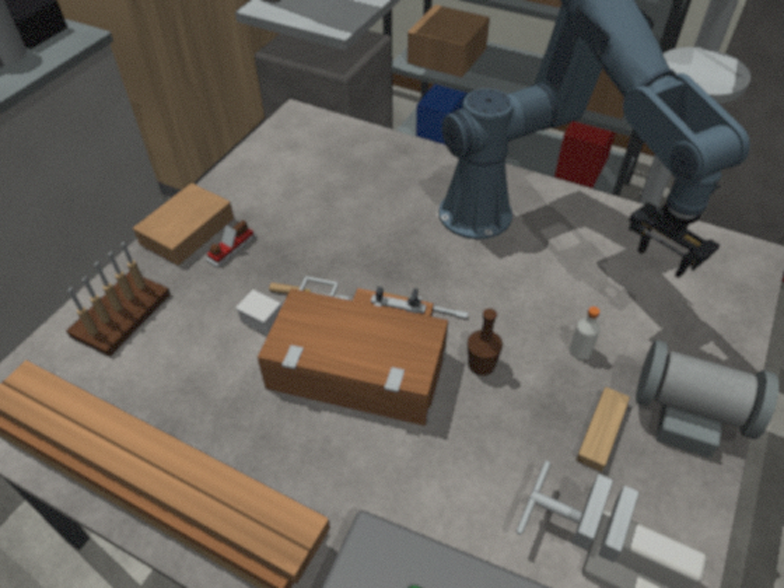

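The top view shows the lid's corners at about (292,189), (475,148), (499,247) and (314,292) in the zoomed picture. The knob is near (362,298), the bolt grip near (404,288) and the handle near (474,265). Gouge_b lies just in front of the handle.

```bash
cat >> h.py <<'E'
def chest():
    c=dict(np.load("pics/top0.npz"))
    px=np.array([(292,189),(475,148),(499,247),(314,292)])/1.4
    W=np.array([plane(c,u,v,.132)[:2] for u,v in px]); L=np.array([(.11,.2),(.11,-.2),(-.11,-.2),(-.11,.2)])
    Lc=L-L.mean(0); Wc=W-W.mean(0); a=np.arctan2((Lc[:,0]*Wc[:,1]-Lc[:,1]*Wc[:,0]).sum(),(Lc*Wc).sum())
    M=np.array([[np.cos(a),-np.sin(a)],[np.sin(a),np.cos(a)]])
    t=W.mean(0); return a,M,t,W-(L@M.T+t)
def c2w(p):
    a,M,t,_=chest(); return np.r_[M@np.array(p[:2])+t,p[2]]
def move(p,yaw):
    "tool-frame cm and deg to reach tcp p with jaw (tool y) axis along world yaw"
    s=bot.sense(); r=R.from_quat(s["ee_rot"]); y=r.as_matrix()[:,1]; d=(np.arctan2(y[1],y[0])-yaw+np.pi/2)%np.pi-np.pi/2
    print("tool cm",(r.inv().apply(np.array(p)-s["tcp_pos"])*100).round(2),"turn deg (tool z down +)",np.degrees(d).round(2),"tcp",s["tcp_pos"].round(4),"j",s["joints"].round(2))
E
python3 - <<'E'
from h import *
a,M,t,res=chest(); print("yaw",np.degrees(a),t,"res mm",(res*1e3).round(1))
ct=dict(np.load("pics/top0.npz"));cs=dict(np.load("pics/scene0.npz"))
pts=dict(handle=(-.155,-.135,.126),h1=(-.155,-.095,.126),h2=(-.155,-.175,.126),bolt=(-.15,.02,.144),knob=(-.15,.105,.153),k1=(-.17,.105,.153),k2=(-.13,.105,.153),hinge1=(.11,.2,.132),hinge2=(.11,-.2,.132),f2=(-.11,-.2,.132),f1=(-.11,.2,.132))
im={n:cv2.resize(c["pixels"],None,fx=4,fy=4,interpolation=cv2.INTER_CUBIC) for n,c in(("t",ct),("s",cs))}
for k,p in pts.items():
    w=c2w(p); print(k,w.round(4))
    for n,c in(("t",ct),("s",cs)):
        u,v=proj(c,w); cv2.drawMarker(im[n],(int(u*4+2),int(v*4+2)),(0,255,0),0,10,1)
# crops
A=im["t"][4*100:4*235,4*200:4*365]; B=im["s"][4*190:4*300,4*180:4*330]
h=300; A=cv2.resize(A,(780,638))[:, :]; B=cv2.resize(B,(0,0),fx=.5,fy=.5)
A=cv2.resize(A,(476,390)); cv2.imwrite("pics/chk.png",np.hstack([A,np.zeros((390,4,3),np.uint8),cv2.copyMakeBorder(cv2.resize(B,(320,235)),0,155,0,0,0)]))
h=c2w(pts["handle"]); move(h+[0,0,.12],a)
E
```

```text
yaw 12.117602140756443 [ 0.66038533 -0.0361443 ] res mm [[ 1.6 -2.9]
 [-1.9  1.2]
 [ 1.8  3.5]
 [-1.5 -1.8]]
handle [ 0.5372 -0.2007  0.126 ]
h1 [ 0.5288 -0.1616  0.126 ]
h2 [ 0.5456 -0.2398  0.126 ]
bolt [ 0.5095 -0.0481  0.144 ]
knob [0.4917 0.035  0.153 ]
k1 [0.4721 0.0308 0.153 ]
k2 [0.5112 0.0392 0.153 ]
hinge1 [0.726  0.1825 0.132 ]
hinge2 [ 0.8099 -0.2086  0.132 ]
f2 [ 0.5948 -0.2548  0.132 ]
f1 [0.5109 0.1363 0.132 ]
tool cm [-57.32 -55.49  -0.74] turn deg (tool z down +) 55.43 tcp [0.2193 0.531  0.2379] j [ 0.97  0.18  1.61  0.    1.35 -0.21]
```

View pics/chk.png

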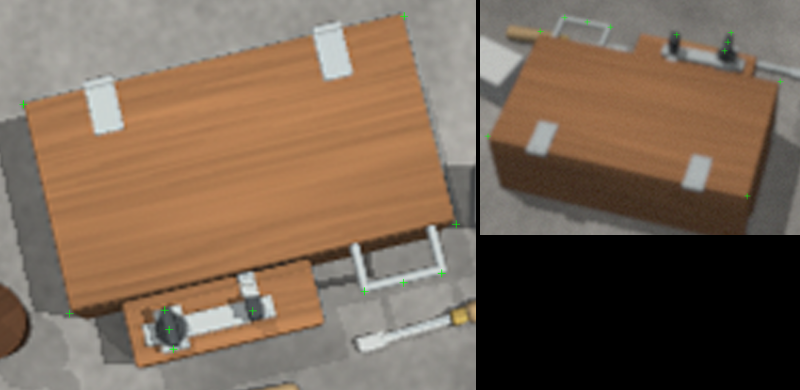

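The projected chest points land on the handle, bolt and knob to within about 3 mm. I'll rise and turn above the start point, then travel high.

Emit:
{"api": "jog_arm", "payload": {
  "series": [
    [-0.3,0,0,-3,7],
    [-0.3,0,0,-3,7],
    [-0.3,0,0,-2,7],
    [-0.3,0,0,0,7],
    [-0.3,0,0,0,7],
    [-0.3,0,0,0,7],
    [-0.3,0,0,0,7],
    [-0.3,0,0,0,7]
  ]
}}

```text
time_s: 0.77
tcp_pos: [0.218, 0.5291, 0.3173]
ee_rot: [0.641, 0.768, -0.005, 0.001]
contact_force: [0.9, 0.5, -0.2]
width: 0.415
```

```bash
python3 -c "
from h import *
move(c2w((-.155,-.135,.2)),chest()[0]);s=bot.sense();print(s['width'])"
```

```text
tool cm [-77.4   18.5   12.19] turn deg (tool z down +) -1.86 tcp [0.218  0.5291 0.3173] j [ 0.97  0.13  1.51 -0.    1.52  0.79]
0.41531926401162905
```

Emit:
{"api": "jog_arm", "payload": {
  "series": [
    [-0.3,-4.1,0.98,0,0],
    [-0.3,-4.1,0.98,0,0],
    [-0.3,-4.1,0.98,0,0],
    [-0.3,-4.1,0.98,0,0],
    [-0.3,-4.1,0.98,0,0],
    [-0.3,-4.1,0.98,0,0],
    [-0.3,-4.1,0.98,0,0],
    [-0.3,-4.1,0.98,0,0]
  ]
}}

```text
time_s: 1.43
tcp_pos: [0.346, 0.2228, 0.3138]
ee_rot: [0.639, 0.769, -0.009, -0.001]
contact_force: [1.8, -1.2, 0.7]
width: 0.345
```

Emit:
{"api": "jog_arm", "payload": {
  "series": [
    [-0.3,-4.1,0.98,0,0],
    [-0.3,-4.1,0.98,0,0],
    [-0.3,-4.1,0.98,0,0],
    [-0.3,-4.1,0.98,0,0],
    [-0.3,-4.1,0.98,0,0],
    [-0.3,-4.1,0.98,0,0],
    [-0.3,-4.1,0.98,0,0],
    [-0.3,-4.1,0.98,0,0]
  ]
}}

```text
time_s: 2.1
tcp_pos: [0.4764, -0.0844, 0.315]
ee_rot: [0.64, 0.769, -0.008, -0.001]
contact_force: [0.9, 0.2, 0.2]
width: 0.351
```

```bash
python3 -c "
from h import *
move(c2w((-.155,-.135,.2)),chest()[0]);s=bot.sense();print(s['width'])"
```

```text
tool cm [-12.42   4.02  11.56] turn deg (tool z down +) -1.66 tcp [ 0.4764 -0.0844  0.315 ] j [-0.41 -0.08  1.72 -0.02  1.5  -0.59]
0.351369766585189
```

Emit:
{"api": "jog_arm", "payload": {
  "series": [
    [-0.3,-4.1,1.3,2,-1.7],
    [-0.3,-4.1,1.3,3,0],
    [-0.3,-4.1,1.3,3,0],
    [-0.3,-0.5,0.2,2,0],
    [-0.3,0,0,0,0]
  ]
}}

```text
time_s: 2.52
tcp_pos: [0.5308, -0.1916, 0.2285]
ee_rot: [0.631, 0.775, -0.008, 0.001]
contact_force: [-0.8, 1.4, -0.8]
width: 0.348
```

```bash
python3 - <<'E'
from h import *
move(c2w((-.155,-.135,.2)),chest()[0]);s=bot.sense();print(s['width'])
c=snap("top","t1",(270,130,400,230),4)
for y in(-.095,-.135,-.175): u,v=proj(c,c2w((-.155,y,.126))); print((u-270)*4,(v-130)*4)
g=R.from_quat(s["ee_rot"]); print(g.as_matrix()[:,2])
for dy in(-.044*s['width'],.044*s['width']):
    u,v=proj(c,s["tcp_pos"]+g.apply([0,dy,0])); print("finger",(u-270)*4,(v-130)*4)
E
```

```text
tool cm [-0.99  0.47  2.86] turn deg (tool z down +) -0.42 tcp [ 0.5308 -0.1916  0.2285] j [-0.55  0.17  1.64 -0.02  1.33 -0.75]
0.34819015095553457
223.72184595233216 281.43728577037655
277.1656423996153 269.0487927186434
330.5948369670489 256.66368444305044
[-0.00853271 -0.01410786 -0.99986407]
finger 290.3866848110024 286.1856110871738
finger 279.71706127996686 241.67313121828636
```

View pics/t1.png

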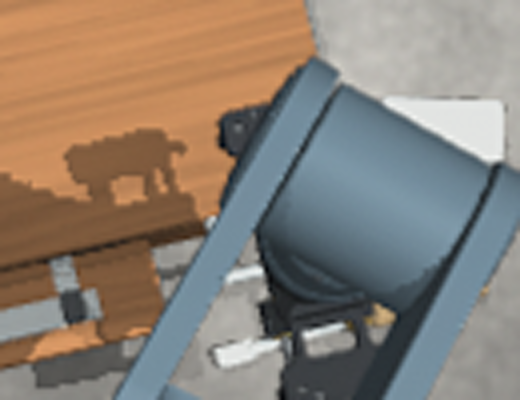

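The arm hides the handle from above. The pose estimate is within the ±10 mm the fingers allow, so I'll correct and go down.

Emit:
{"api": "jog_arm", "payload": {
  "series": [
    [-0.3,-1.0,0.5,1.5,-0.4],
    [-0.3,0,0,2,0],
    [-0.3,0,0,2,0],
    [-0.3,0,0,1.5,0],
    [-0.3,0,0,0,0]
  ]
}}

```text
time_s: 2.98
tcp_pos: [0.54, -0.199, 0.1663]
ee_rot: [0.627, 0.779, -0.007, 0.006]
contact_force: [-1.0, 1.1, -0.1]
width: 0.351
```

```bash
python3 - <<'E'
from h import *
move(c2w((-.155,-.135,.107)),chest()[0])
E
```

```text
tool cm [ 0.01 -0.29  5.93] turn deg (tool z down +) 0.22 tcp [ 0.54   -0.199   0.1663] j [-0.55  0.25  1.68 -0.02  1.2  -0.76]
```

Emit:
{"api": "jog_arm", "payload": {
  "series": [
    [-0.3,0,-0.3,1.5,0],
    [-0.3,0,0,1.5,0],
    [-0.3,0,0,1.5,0],
    [-0.3,0,0,1.2,0],
    [-0.3,0,0,0.5,0],
    [-0.3,0,0,0,0]
  ]
}}

```text
time_s: 3.48
tcp_pos: [0.5421, -0.1983, 0.1145]
ee_rot: [0.625, 0.781, -0.006, 0.013]
contact_force: [-0.3, -0.4, 0.7]
width: 0.35
```

```bash
python3 - <<'E'
from h import *
move(c2w((-.155,-.135,.107)),chest()[0])
E
```

```text
tool cm [-0.1  -0.53  0.74] turn deg (tool z down +) 0.59 tcp [ 0.5421 -0.1983  0.1145] j [-0.55  0.31  1.72 -0.02  1.09 -0.76]
```

Emit:
{"api": "jog_arm", "payload": {
  "series": [
    [-0.3,0,-0.5,0.6,0],
    [-0.3,0,0,0.3,0],
    [-0.6,0,0,0,0],
    [-1,0,0,0,0],
    [-1,0,0,0,0],
    [-1,0,0,0,0]
  ]
}}

```text
time_s: 3.98
tcp_pos: [0.5432, -0.1992, 0.1102]
ee_rot: [0.625, 0.781, -0.002, 0.019]
contact_force: [1.3, 1.5, -2.5]
width: 0.093
```

Emit:
{"api": "jog_arm", "payload": {
  "series": [
    [-1,0,0,0,0],
    [-1,0,0,0,0]
  ]
}}

```text
time_s: 4.15
tcp_pos: [0.5432, -0.1992, 0.1103]
ee_rot: [0.624, 0.781, -0.002, 0.019]
contact_force: [1.1, 0.0, -1.8]
width: 0.092
```

Emit:
{"api": "jog_arm", "payload": {
  "series": [
    [-1,0,0,-0.25,0],
    [-1,0,0,-0.25,0]
  ]
}}

```text
time_s: 4.32
tcp_pos: [0.5434, -0.1992, 0.1153]
ee_rot: [0.625, 0.781, -0.002, 0.019]
contact_force: [2.5, -0.2, -2.6]
width: 0.094
```

Emit:
{"api": "jog_arm", "payload": {
  "series": [
    [-1,0,0,-0.15,0],
    [-1,0,0,0,0]
  ]
}}

```text
time_s: 4.48
tcp_pos: [0.5434, -0.1991, 0.1166]
ee_rot: [0.625, 0.781, -0.002, 0.019]
contact_force: [3.6, -1.4, -7.5]
width: 0.099
```

Emit:
{"api": "jog_arm", "payload": {
  "series": [
    [-1,0,0,-0.1,0],
    [-1,0,0,0,0]
  ]
}}

```text
time_s: 4.65
tcp_pos: [0.5434, -0.1991, 0.1165]
ee_rot: [0.625, 0.781, -0.002, 0.019]
contact_force: [4.2, -2.2, -6.8]
width: 0.097
```

Emit:
{"api": "jog_arm", "payload": {
  "series": [
    [-1,0,0,-0.25,0],
    [-1,0,0,0,0]
  ]
}}

```text
time_s: 4.82
tcp_pos: [0.5433, -0.1991, 0.1171]
ee_rot: [0.625, 0.78, -0.001, 0.019]
contact_force: [6.3, -2.3, -10.6]
width: 0.091
```

```bash
python3 - <<'E'
from h import *
snap("scene","s1",(180,170,330,290),5)
E
```

```text
(no output)
```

View pics/s1.png

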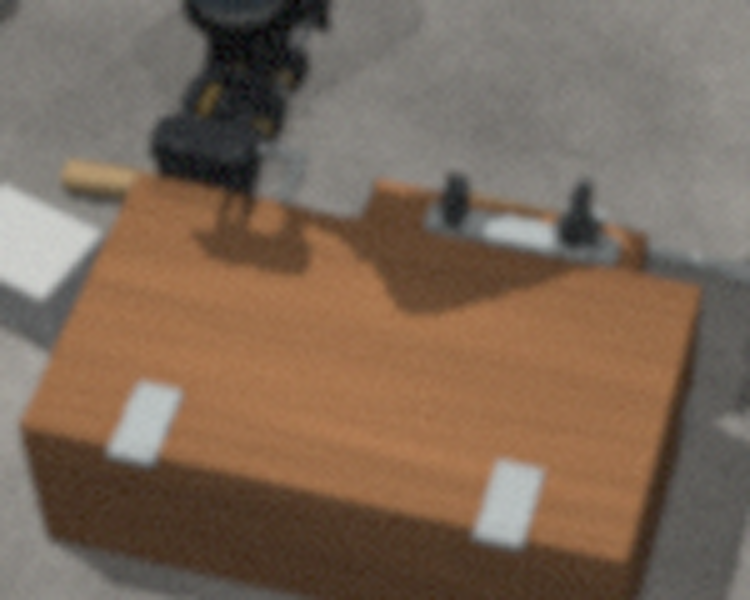

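The fingers hold the bar (crop about (240,190)). The rise stopped dead at 7 mm while the force climbed past 10 N, so the lid is caught. I'll let it down and release.

Emit:
{"api": "jog_arm", "payload": {
  "series": [
    [-1,0,0,0.3,0],
    [-1,0,0,0.3,0],
    [-1,0,0,0.2,0],
    [-0.3,0,0,0,0],
    [-0.3,0,0,0,0],
    [-0.3,0,0,0,0]
  ]
}}

```text
time_s: 5.37
tcp_pos: [0.5429, -0.1995, 0.1091]
ee_rot: [0.625, 0.78, -0.002, 0.019]
contact_force: [0.2, 0.0, -0.2]
width: 0.298
```

Emit:
{"api": "jog_arm", "payload": {
  "series": [
    [-0.3,0,0,-1,0],
    [-0.3,0,0,-2.5,0],
    [-0.3,0,0,-2.5,0],
    [-0.3,0,0,-2.5,0],
    [-0.3,0,0,0,0]
  ]
}}

```text
time_s: 5.78
tcp_pos: [0.5394, -0.197, 0.1996]
ee_rot: [0.625, 0.78, -0.002, 0.017]
contact_force: [0.8, -0.8, 1.1]
width: 0.351
```

```bash
python3 - <<'E'
from h import *
move(c2w((-.15,.105,.2)),chest()[0]+np.pi/2)
move(c2w((-.155,-.135,.2)),chest()[0])
E
```

```text
tool cm [23.68  0.42 -0.74] turn deg (tool z down +) -89.5 tcp [ 0.5394 -0.197   0.1996] j [-0.55  0.2   1.67 -0.01  1.24 -0.77]
tool cm [-0.31 -0.29 -0.04] turn deg (tool z down +) 0.5 tcp [ 0.5394 -0.197   0.1996] j [-0.55  0.2   1.67 -0.01  1.24 -0.77]
```

Next the knob. The handle grasp lay about 4 mm further towards chest +x than my estimate, so I'll carry that offset over.

Emit:
{"api": "jog_arm", "payload": {
  "series": [
    [-0.3,4,0.1,-0.3,0],
    [-0.3,4,0.1,-0.2,0],
    [-0.3,4,0.1,0,0],
    [-0.3,4,0.1,0,0],
    [-0.3,4,0.1,0,0],
    [-0.3,3.6,0.2,0,0],
    [-0.3,0,0,0,7],
    [-0.3,0,0,0,7]
  ]
}}

```text
time_s: 6.45
tcp_pos: [0.4944, 0.0413, 0.2042]
ee_rot: [0.719, 0.695, 0.002, 0.024]
contact_force: [0.3, -1.1, 0.6]
width: 0.349
```

Emit:
{"api": "jog_arm", "payload": {
  "series": [
    [-0.3,0,0,0,7],
    [-0.3,0,0,0,7],
    [-0.3,0,0,0,7],
    [-0.3,0,0,0,7],
    [-0.3,0,0,0,7],
    [-0.3,0,0,0,7],
    [-0.3,0,0,0,7],
    [-0.3,0,0,0,7]
  ]
}}

```text
time_s: 7.12
tcp_pos: [0.493, 0.0442, 0.2077]
ee_rot: [0.964, 0.263, 0.015, 0.021]
contact_force: [-0.0, 0.6, -0.2]
width: 0.349
```

```bash
python3 - <<'E'
from h import *
move(c2w((-.146,.105,.18)),chest()[0]+np.pi/2)
E
```

```text
tool cm [-0.25  0.72  2.81] turn deg (tool z down +) 18.41 tcp [0.493  0.0442 0.2077] j [-0.13  0.01  1.86 -0.03  1.23  0.91]
```

Emit:
{"api": "jog_arm", "payload": {
  "series": [
    [-0.3,0,0,0,7],
    [-0.3,0,0,0,7],
    [-0.3,0,0,0,4.5],
    [-0.3,0,0.6,1,0],
    [-0.3,0,0,1,0],
    [-0.3,0,0,0,0]
  ]
}}

```text
time_s: 7.62
tcp_pos: [0.4951, 0.0369, 0.1888]
ee_rot: [0.995, 0.1, 0.02, 0.019]
contact_force: [-0.9, -0.6, -0.0]
width: 0.351
```

```bash
python3 - <<'E'
from h import *
move(c2w((-.146,.105,.18)),chest()[0]+np.pi/2)
s=bot.sense(); g=R.from_quat(s["ee_rot"]); print(g.as_matrix()[:,2].round(3))
c=snap("scene","s2",(230,140,350,240),6)
for z in(.125,.153):
  for x in(-.166,-.126): u,v=proj(c,c2w((x,.105,z))); print(z,((u-230)*6,(v-140)*6))
u,v=proj(c,s["tcp_pos"]);print("tcp",(u-230)*6,(v-140)*6)
E
```

```text
tool cm [-0.    0.07  0.89] turn deg (tool z down +) -0.7 tcp [0.4951 0.0369 0.1888] j [-0.15  0.03  1.88 -0.03  1.18  1.23]
[ 0.043 -0.033 -0.999]
0.125 (np.float64(399.7330550845695), np.float64(426.8301142020717))
0.125 (np.float64(382.52041942715164), np.float64(477.95218732971233))
0.153 (np.float64(400.8767699401558), np.float64(394.2097161649104))
0.153 (np.float64(383.45338779217286), np.float64(445.5028125052345))
tcp 395.6256271295001 376.7682557239542
```

View pics/s2.png

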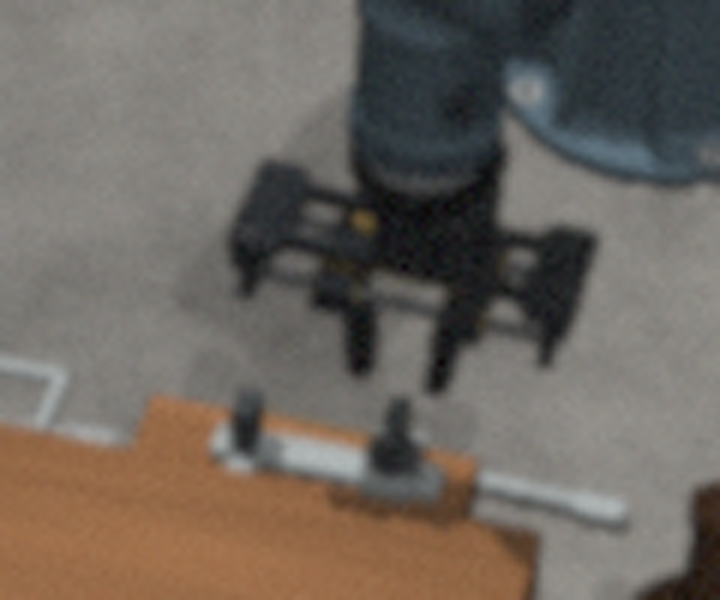

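The knob's bar, crop (400,400) to (395,445), lies between the open fingers at (360,370) and (440,385). I'll go down.

Emit:
{"api": "jog_arm", "payload": {
  "series": [
    [-0.3,-0.2,-0.1,1.8,0],
    [-0.3,0,0,1.8,0],
    [-0.3,0,0,1.6,0],
    [-0.3,0,0,1,0],
    [-0.3,0,0,0,0]
  ]
}}

```text
time_s: 8.08
tcp_pos: [0.4982, 0.0347, 0.127]
ee_rot: [0.994, 0.103, 0.022, 0.019]
contact_force: [-0.2, 0.9, 3.9]
width: 0.349
```

```bash
python3 - <<'E'
from h import *
move(c2w((-.146,.105,.124)),chest()[0]+np.pi/2)
E
```

```text
tool cm [-0.25 -0.18  0.28] turn deg (tool z down +) -0.29 tcp [0.4982 0.0347 0.127 ] j [-0.15  0.12  1.93 -0.03  1.04  1.23]
```

Emit:
{"api": "jog_arm", "payload": {
  "series": [
    [-0.3,-0.3,-0.1,0.2,0],
    [-0.3,-0.1,-0.1,0,0],
    [-0.6,0,0,0,0],
    [-1,0,0,0,0],
    [-1,0,0,0,0],
    [-1,0,0,0,0],
    [-1,0,0,0,0]
  ]
}}

```text
time_s: 8.67
tcp_pos: [0.4989, 0.0352, 0.1285]
ee_rot: [0.994, 0.105, 0.027, 0.02]
contact_force: [0.2, -1.2, 1.4]
width: 0.136
```

```bash
python3 - <<'E'
from h import *
move(c2w((-.146,.105,.124)),chest()[0]+np.pi/2)
E
```

```text
tool cm [-0.33 -0.15  0.43] turn deg (tool z down +) -0.07 tcp [0.4989 0.0352 0.1285] j [-0.15  0.11  1.93 -0.03  1.04  1.22]
```

Gripped at about 12 mm, which matches the bar. Turning anticlockwise.

Emit:
{"api": "jog_arm", "payload": {
  "series": [
    [-1,0,0,0,-5],
    [-1,0,0,0,-7],
    [-1,0,0,0,-7],
    [-1,0,0,0,-7],
    [-1,0,0,0,-7]
  ]
}}

```text
time_s: 9.08
tcp_pos: [0.4983, 0.0365, 0.1285]
ee_rot: [0.92, 0.39, 0.02, 0.025]
contact_force: [-0.5, 0.6, 2.6]
width: 0.139
```

```bash
python3 - <<'E'
from h import *
move(c2w((-.146,.105,.124)),chest()[0])
print(bot.sense()["moment"])
E
```

```text
tool cm [-0.24 -0.18  0.43] turn deg (tool z down +) -56.27 tcp [0.4983 0.0365 0.1285] j [-0.15  0.11  1.93 -0.02  1.04  0.63]
[ 0.61263058  0.2748184  -0.15350003]
```

Emit:
{"api": "jog_arm", "payload": {
  "series": [
    [-1,0,0,0,-7],
    [-1,0,0,0,-7],
    [-1,0,0,0,-7],
    [-1,0,0,0,-7],
    [-1,0,0,0,-7],
    [-1,0,0,0,-7],
    [-1,0,0,0,-7],
    [-1,0,0,0,-7]
  ]
}}

```text
time_s: 9.75
tcp_pos: [0.4961, 0.0369, 0.1284]
ee_rot: [0.621, 0.783, 0.005, 0.028]
contact_force: [-0.4, 0.4, 3.4]
width: 0.137
```

Emit:
{"api": "jog_arm", "payload": {
  "series": [
    [-1,0,0,0,-5],
    [-1,0,0,0,0]
  ]
}}

```text
time_s: 9.92
tcp_pos: [0.4961, 0.0369, 0.1284]
ee_rot: [0.583, 0.812, 0.004, 0.028]
contact_force: [1.3, -1.1, 0.8]
width: 0.147
```

```bash
python3 - <<'E'
from h import *
move(c2w((-.146,.105,.124)),chest()[0])
print(bot.sense()["moment"])
E
```

```text
tool cm [-0.06 -0.1   0.44] turn deg (tool z down +) 6.51 tcp [0.4961 0.0369 0.1284] j [-0.15  0.11  1.93 -0.02  1.05 -0.47]
[ 0.0469237   0.1047058  -0.72697451]
```

The moment shows the stop was reached. I'll release, rise and go to the bolt with the jaws along y again.

Emit:
{"api": "jog_arm", "payload": {
  "series": [
    [-1,0,0,0,3],
    [-0.4,0,0,0,0],
    [-0.4,0,0,0,0],
    [-0.4,0,0,-1.5,0],
    [-0.4,0,0,-2.5,0],
    [-0.2,0,0,-1.5,0],
    [-0.2,0,0,0,7],
    [-0.2,0,0,0,7]
  ]
}}

```text
time_s: 10.58
tcp_pos: [0.4908, 0.0383, 0.1833]
ee_rot: [0.701, 0.712, 0.005, 0.025]
contact_force: [-0.4, 0.4, 0.1]
width: 0.402
```

Emit:
{"api": "jog_arm", "payload": {
  "series": [
    [-0.2,0,0,0,7],
    [-0.2,0,0,0,7],
    [-0.2,0,0,0,7],
    [-0.2,0,0,0,7],
    [-0.2,0,0,0,7],
    [-0.2,0,0,0,7],
    [-0.2,0,0,0,7],
    [-0.2,0,0,0,7]
  ]
}}

```text
time_s: 11.25
tcp_pos: [0.4895, 0.0385, 0.1829]
ee_rot: [0.957, 0.288, 0.015, 0.02]
contact_force: [-0.2, 0.5, -0.1]
width: 0.402
```

```bash
python3 - <<'E'
from h import *
move(c2w((-.146,.02,.18)),chest()[0]+np.pi/2)
E
```

```text
tool cm [-2.75  8.45  0.64] turn deg (tool z down +) 21.39 tcp [0.4895 0.0385 0.1829] j [-0.15  0.02  1.9  -0.02  1.17  0.85]
```

Emit:
{"api": "jog_arm", "payload": {
  "series": [
    [-0.2,0,0,0,7],
    [-0.2,0,0,0,7],
    [-0.2,0,0,0,7],
    [-0.2,0.2,4,0,0],
    [-0.2,0.2,4,0,0],
    [-0.2,0.1,1.2,0,0],
    [-0.2,0,0,0,0]
  ]
}}

```text
time_s: 11.83
tcp_pos: [0.5119, -0.0508, 0.1849]
ee_rot: [0.994, 0.102, 0.017, 0.016]
contact_force: [-0.3, 1.4, 0.1]
width: 0.4
```

```bash
python3 - <<'E'
from h import *
move(c2w((-.148,.02,.18)),chest()[0]+np.pi/2)
move(c2w((-.148,.02,.115)),chest()[0]+np.pi/2)
s=bot.sense()
c=snap("scene","s3",(230,140,350,240),6)
u,v=proj(c,s["tcp_pos"]);print("tcp",(u-230)*6,(v-140)*6)
u,v=proj(c,c2w((-.146,.02,.144)));print("bolt top",(u-230)*6,(v-140)*6)
E
```

```text
tool cm [ 0.01 -0.33  0.48] turn deg (tool z down +) -0.4 tcp [ 0.5119 -0.0508  0.1849] j [-0.32  0.07  1.84 -0.02  1.18  1.05]
tool cm [-0.18 -0.57  6.97] turn deg (tool z down +) -0.4 tcp [ 0.5119 -0.0508  0.1849] j [-0.32  0.07  1.84 -0.02  1.18  1.05]
tcp 242.00006358542976 348.17472687844656
bolt top 247.54086795107162 400.8966710745632
```

View pics/s3.png

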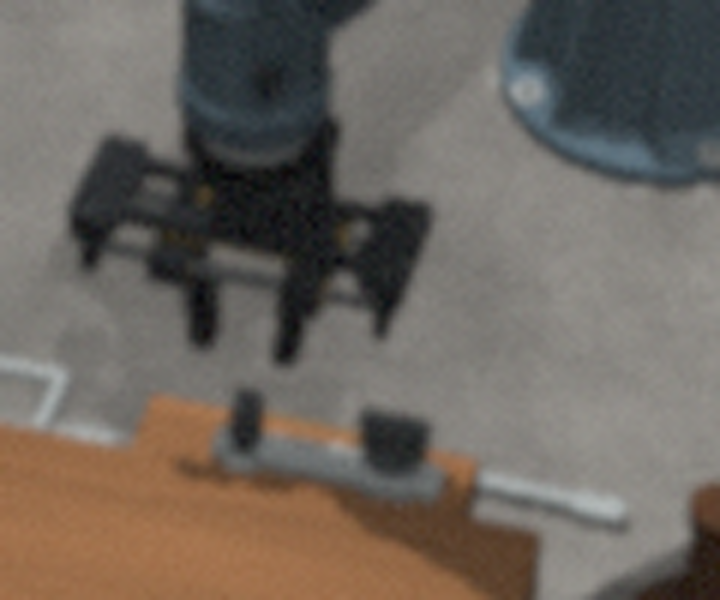

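The knob's bar now lies across, crop (365–428,430), so it made its quarter turn. The bolt grip is at (247,400), as predicted. I'll go down onto it.

Emit:
{"api": "jog_arm", "payload": {
  "series": [
    [-0.2,-0.1,-0.5,1.8,0],
    [-0.2,-0.1,0,1.8,0],
    [-0.2,-0.1,0,1.8,0],
    [-0.2,0,0,1.2,0],
    [-0.2,0,0,0.4,0],
    [-0.2,0,0,0,0]
  ]
}}

```text
time_s: 12.38
tcp_pos: [0.5084, -0.0411, 0.1122]
ee_rot: [0.994, 0.104, 0.017, 0.015]
contact_force: [1.2, -1.2, 1.2]
width: 0.402
```

```bash
python3 - <<'E'
from h import *
move(c2w((-.148,.02,.118)),chest()[0]+np.pi/2)
E
```

```text
tool cm [ 0.19  0.72 -0.56] turn deg (tool z down +) -0.22 tcp [ 0.5084 -0.0411  0.1122] j [-0.3   0.17  1.9  -0.02  1.03  1.07]
```

Emit:
{"api": "jog_arm", "payload": {
  "series": [
    [-0.2,0.1,0.5,-0.3,0],
    [-0.2,0,0,0,0],
    [-0.6,0,0,0,0],
    [-1,0,0,0,0],
    [-1,0,0,0,0],
    [-1,0,0,0,0],
    [-1,0,0,0,0]
  ]
}}

```text
time_s: 12.97
tcp_pos: [0.512, -0.0492, 0.1179]
ee_rot: [0.994, 0.105, 0.019, 0.02]
contact_force: [0.9, 2.2, -2.5]
width: 0.183
```

```bash
python3 - <<'E'
from h import *
move(c2w((-.148,.02,.118)),chest()[0]+np.pi/2)
move(c2w((-.148,-.02,.118)),chest()[0]+np.pi/2)
E
```

```text
tool cm [-0.01 -0.16 -0.02] turn deg (tool z down +) -0.15 tcp [ 0.512  -0.0492  0.1179] j [-0.31  0.17  1.89 -0.02  1.03  1.06]
tool cm [-0.01  3.83  0.15] turn deg (tool z down +) -0.15 tcp [ 0.512  -0.0492  0.1179] j [-0.31  0.17  1.89 -0.02  1.03  1.06]
```

Gripped at 16 mm, which matches the block. Sliding the bolt towards -y.

Emit:
{"api": "jog_arm", "payload": {
  "series": [
    [-1,0,0.8,0,0],
    [-1,0,0.8,0,0],
    [-1,0,0.8,0,0],
    [-1,0,0.8,0,0],
    [-1,0,0.6,0,0],
    [-1,0,0,0,0]
  ]
}}

```text
time_s: 13.47
tcp_pos: [0.5201, -0.0861, 0.1179]
ee_rot: [0.994, 0.105, 0.019, 0.016]
contact_force: [2.2, 1.8, -4.6]
width: 0.18
```

```bash
python3 - <<'E'
from h import *
move(c2w((-.148,-.02,.118)),chest()[0]+np.pi/2)
E
```

```text
tool cm [-0.03  0.06 -0.01] turn deg (tool z down +) -0.13 tcp [ 0.5201 -0.0861  0.1179] j [-0.38  0.19  1.86 -0.01  1.04  0.98]
```

Moved 38 mm; a little more, to the stop.

Emit:
{"api": "jog_arm", "payload": {
  "series": [
    [-1,0,0.4,0,0],
    [-1,0,0.4,0,0]
  ]
}}

```text
time_s: 13.63
tcp_pos: [0.5204, -0.0883, 0.1178]
ee_rot: [0.994, 0.104, 0.018, 0.009]
contact_force: [-1.0, 29.7, 8.3]
width: 0.179
```

Emit:
{"api": "jog_arm", "payload": {
  "series": [
    [-0.3,0,0,0,0],
    [-0.3,0,0,0,0],
    [-0.3,0,0,-1.5,0],
    [-0.3,0,0,-2.5,0],
    [-0.3,0,0,-2.5,0],
    [-0.3,0,0,-1.5,0],
    [-0.3,0,0,0,-7],
    [-0.3,0,0,0,-7]
  ]
}}

```text
time_s: 14.3
tcp_pos: [0.5178, -0.0927, 0.2066]
ee_rot: [0.974, 0.227, 0.015, 0.018]
contact_force: [0.4, -0.7, -0.0]
width: 0.353
```

Emit:
{"api": "jog_arm", "payload": {
  "series": [
    [-0.3,0,0,0,-7],
    [-0.3,0,0,0,-7],
    [-0.3,0,0,0,-7],
    [-0.3,0,0,0,-7],
    [-0.3,0,0,0,-7],
    [-0.3,0,0,0,-7],
    [-0.3,0,0,0,-7],
    [-0.3,0,0,0,-7]
  ]
}}

```text
time_s: 14.97
tcp_pos: [0.5202, -0.1029, 0.2162]
ee_rot: [0.745, 0.666, 0.002, 0.034]
contact_force: [-0.4, 0.2, 0.1]
width: 0.344
```

```bash
python3 - <<'E'
from h import *
move(c2w((-.15,-.135,.2)),chest()[0])
E
```

```text
tool cm [-9.28  3.15  2.19] turn deg (tool z down +) -18.49 tcp [ 0.5202 -0.1029  0.2162] j [-0.4   0.06  1.79 -0.03  1.23 -0.28]
```

Emit:
{"api": "jog_arm", "payload": {
  "series": [
    [-0.3,0,0,0,-6.5],
    [-0.3,0,0,0,-6.5],
    [-0.3,0,0,0,-5.5],
    [-0.3,-4,0,0.4,0],
    [-0.3,-4,0,0.4,0],
    [-0.3,-1.5,0,0.4,0],
    [-0.3,0,0,0,0]
  ]
}}

```text
time_s: 15.55
tcp_pos: [0.5441, -0.2055, 0.2175]
ee_rot: [0.618, 0.785, -0.009, 0.042]
contact_force: [-0.1, -0.1, -1.0]
width: 0.349
```

```bash
python3 - <<'E'
from h import *
move(c2w((-.15,-.135,.2)),chest()[0])
move(c2w((-.15,-.135,.109)),chest()[0])
print(R.from_quat(bot.sense()["ee_rot"]).as_matrix()[:,2])
E
```

```text
tool cm [ 0.75 -0.12  1.69] turn deg (tool z down +) 1.58 tcp [ 0.5441 -0.2055  0.2175] j [-0.55  0.17  1.67 -0.03  1.22 -0.78]
tool cm [ 1.45 -0.47 10.76] turn deg (tool z down +) 1.58 tcp [ 0.5441 -0.2055  0.2175] j [-0.55  0.17  1.67 -0.03  1.22 -0.78]
[ 0.05479004 -0.06513705 -0.99637102]
```

Emit:
{"api": "jog_arm", "payload": {
  "series": [
    [-0.3,0.7,-0.2,2.4,1.5],
    [-0.3,0.5,-0.2,2.4,0],
    [-0.3,0.2,0,2.4,0],
    [-0.3,0,0,1.5,0],
    [-0.3,0,0,0,0]
  ]
}}

```text
time_s: 15.97
tcp_pos: [0.5424, -0.2005, 0.131]
ee_rot: [0.63, 0.775, -0.009, 0.046]
contact_force: [-0.8, -0.4, -0.5]
width: 0.351
```

```bash
python3 - <<'E'
from h import *
move(c2w((-.15,-.135,.109)),chest()[0])
E
```

```text
tool cm [ 0.28 -0.1   2.18] turn deg (tool z down +) -0.25 tcp [ 0.5424 -0.2005  0.131 ] j [-0.54  0.26  1.75 -0.04  1.04 -0.73]
```

Emit:
{"api": "jog_arm", "payload": {
  "series": [
    [-0.3,0.2,-0.1,1.2,0],
    [-0.3,0.1,0,1,0],
    [-0.3,0,0,0.1,0],
    [-0.6,0,0,0,0],
    [-1,0,0,0,0],
    [-1,0,0,0,0],
    [-1,0,0,0,0],
    [-1,0,0,0,0]
  ]
}}

```text
time_s: 16.63
tcp_pos: [0.5432, -0.1983, 0.1124]
ee_rot: [0.629, 0.776, -0.01, 0.048]
contact_force: [-1.0, 0.1, -2.6]
width: 0.101
```

Emit:
{"api": "jog_arm", "payload": {
  "series": [
    [-1,0,0,-0.3,0],
    [-1,0,0,-0.3,0],
    [-1,0,0,-0.2,0],
    [-1,0,0,0,0]
  ]
}}

```text
time_s: 16.97
tcp_pos: [0.5436, -0.1982, 0.122]
ee_rot: [0.63, 0.775, -0.01, 0.049]
contact_force: [1.3, 0.3, -1.9]
width: 0.101
```

It lifts past 9 mm with only 2 N, so the lid is free. I'll work out the arc.

```bash
cat >> h.py <<'E'
S0=np.array([.5432,-.1983,.1124]) # tcp with lid shut, handle gripped
def arc(t):
    h=lambda t:np.array([-.265*np.cos(t)+.006*np.sin(t),.265*np.sin(t)+.006*np.cos(t)])
    d=h(t)-h(0); a=chest()[0]; return S0+[d[0]*np.cos(a),d[0]*np.sin(a),d[1]]
E
python3 - <<'E'
from h import *
s=bot.sense(); r=R.from_quat(s["ee_rot"]); p=s["tcp_pos"]
for t in np.arange(.1,.81,.1):
    q=arc(t); print(round(t,2),(r.inv().apply(q-p)*100).round(2),q.round(3)); p=q
E
```

```text
0.1 [-0.14  0.23 -1.67] [ 0.545 -0.198  0.139]
0.2 [-0.23  0.58 -2.58] [ 0.55  -0.197  0.165]
0.3 [-0.22  0.83 -2.51] [ 0.557 -0.195  0.19 ]
0.4 [-0.21  1.08 -2.41] [ 0.566 -0.193  0.215]
0.5 [-0.2   1.31 -2.29] [ 0.578 -0.191  0.239]
0.6 [-0.19  1.54 -2.15] [ 0.592 -0.188  0.261]
0.7 [-0.17  1.75 -1.99] [ 0.608 -0.184  0.282]
0.8 [-0.16  1.94 -1.8 ] [ 0.626 -0.181  0.301]
```

Emit:
{"api": "jog_arm", "payload": {
  "series": [
    [-1,-0.1,0.1,-0.8,0],
    [-1,-0.1,0.1,-0.8,0],
    [-1,-0.1,0.3,-1.3,0],
    [-1,-0.1,0.3,-1.3,0]
  ]
}}

```text
time_s: 17.3
tcp_pos: [0.5494, -0.1969, 0.1646]
ee_rot: [0.63, 0.775, -0.01, 0.048]
contact_force: [7.5, -0.8, -5.7]
width: 0.101
```

```bash
python3 - <<'E'
from h import *
s=bot.sense(); r=R.from_quat(s["ee_rot"]); p=s["tcp_pos"]
for t in (.2,.3,.4):
    q=arc(t); print(round(t,2),(r.inv().apply(q-p)*100).round(2)); p=q
E
```

```text
0.2 [-0.01  0.02 -0.03]
0.3 [-0.22  0.83 -2.51]
0.4 [-0.21  1.08 -2.41]
```

Emit:
{"api": "jog_arm", "payload": {
  "series": [
    [-1,-0.1,0.4,-1.25,0],
    [-1,-0.1,0.4,-1.25,0],
    [-1,-0.1,0.55,-1.2,0],
    [-1,-0.1,0.55,-1.2,0],
    [-1,-0.1,0.65,-1.15,0],
    [-1,-0.1,0.65,-1.15,0]
  ]
}}

```text
time_s: 17.8
tcp_pos: [0.5803, -0.1902, 0.2447]
ee_rot: [0.63, 0.775, -0.008, 0.051]
contact_force: [13.3, -0.9, -11.2]
width: 0.103
```

```bash
python3 - <<'E'
from h import *
s=bot.sense(); r=R.from_quat(s["ee_rot"]); p=s["tcp_pos"]
for t in (.5,.6,.7,.78):
    q=arc(t); print(round(t,2),(r.inv().apply(q-p)*100).round(2)); p=q
snap("scene","s4",(180,120,330,290),3.5)
E
```

```text
0.5 [ 0.04 -0.3   0.58]
0.6 [-0.19  1.55 -2.14]
0.7 [-0.17  1.76 -1.98]
0.78 [-0.12  1.54 -1.45]
```

View pics/s4.png

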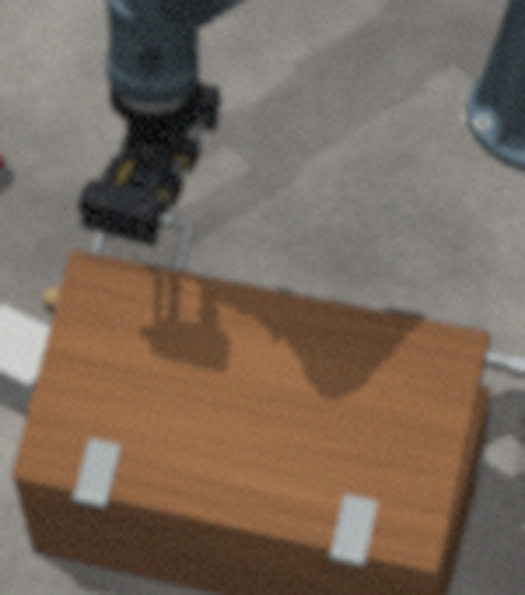

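The lid is up at about 30 degrees with the bar still in the fingers (crop (130,225)). The force pulls towards the hinge, so I'll go a bit more inwards along the arc.

Emit:
{"api": "jog_arm", "payload": {
  "series": [
    [-1,0,0.35,0,0],
    [-1,-0.1,0.75,-0.8,0],
    [-1,-0.1,0.8,-0.9,0]
  ]
}}

```text
time_s: 18.1
tcp_pos: [0.5945, -0.1872, 0.2665]
ee_rot: [0.63, 0.775, -0.012, 0.047]
contact_force: [4.5, -0.3, -6.5]
width: 0.107
```

```bash
python3 - <<'E'
from h import *
s=bot.sense(); r=R.from_quat(s["ee_rot"]); p=s["tcp_pos"]; print(s["contact_force"])
for t in (.6,.7,.78):
    q=arc(t); print(round(t,2),(r.inv().apply(q-p)*100).round(2)); p=q
E
```

```text
[ 4.48763153 -0.2807082  -6.53623808]
0.6 [ 0.04 -0.31  0.54]
0.7 [-0.17  1.74 -1.99]
0.78 [-0.12  1.53 -1.47]
```

Emit:
{"api": "jog_arm", "payload": {
  "series": [
    [-1,-0.1,0.85,-0.7,0],
    [-1,-0.1,0.85,-0.8,0],
    [-1,-0.05,0.8,-0.7,0],
    [-1,-0.05,0.7,-0.5,0],
    [-1,0,0,0,0],
    [-1,0,0,0,0]
  ]
}}

```text
time_s: 18.6
tcp_pos: [0.6213, -0.1812, 0.2985]
ee_rot: [0.63, 0.775, -0.016, 0.042]
contact_force: [-1.2, -1.6, -2.7]
width: 0.102
```

```bash
python3 - <<'E'
from h import *
s=bot.sense(); print(s["contact_force"],s["tcp_pos"],arc(.72),arc(.78),arc(.84))
c=snap("scene","s5",(160,80,330,290),2.8)
r=R.from_quat(s["ee_rot"]).as_matrix(); 
E
```

```text
[-1.18173681 -1.59586076 -2.70461404] [ 0.62130579 -0.18123948  0.2985173 ] [ 0.61137417 -0.18366282  0.28564777] [ 0.62222665 -0.18133276  0.29703453] [ 0.63372719 -0.17886356  0.3077352 ]
```

View pics/s5.png

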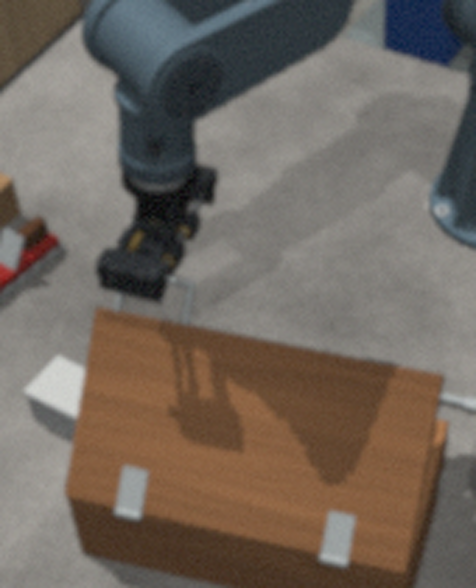

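The picture shows the lid standing open with the bar in the fingers (about (150,290)) and its front corners at (97,310) and (443,377). I'll check the angle from those corners and stillness over a few rows.

Emit:
{"api": "jog_arm", "payload": {
  "series": [
    [-1,0,0,0,0],
    [-1,0,0,0,0],
    [-1,0,0,0,0],
    [-1,0,0,0,0]
  ]
}}

```text
time_s: 18.98
tcp_pos: [0.6196, -0.1816, 0.2968]
ee_rot: [0.631, 0.775, -0.017, 0.041]
contact_force: [0.0, 0.0, -1.8]
width: 0.103
```

```bash
python3 - <<'E'
from h import *
c=dict(np.load("pics/s5.npz"))
for t in(.65,.75,.85):
    o=[]
    for y in(-.2,.2):
        x=.114-.22*np.cos(t)+.012*np.sin(t); z=.12+.22*np.sin(t)+.012*np.cos(t)
        u,v=proj(c,c2w((x,y,z))); o+=[round((u-160)*2.8),round((v-80)*2.8)]
    print(t,o)
E
```

```text
0.65 [103, 306, 445, 375]
0.75 [96, 306, 443, 376]
0.85 [89, 307, 440, 378]
```

The corners put the lid at about 0.75 rad, and the arc gives about 0.78. It is held still, so I'm handing in.

```bash
python3 -c "
from h import *
s=bot.sense();print(s['time_s'],s['tcp_pos'],s['width'],abs(s['qvel']).max()); print(bot.sign_off()); s=bot.sense();print(s['time_s'],s['tcp_pos'],s['width'])"
```

```text
18.9833 [ 0.61958094 -0.18161931  0.29679213] 0.10305523085523266 0.007808348566570926
the job is handed in; nothing more can be done
None
the job is handed in; nothing more can be done
```

I handed the job in at 19.0 s with the lid standing open at about 0.75 rad (43 degrees), held still by its bar handle in the gripper.

- **Tug:** I gently lifted the lid by its handle first. It stopped dead after about 7 mm as the force climbed past 10 N, so it was caught, and I let it down.
- **Knob and bolt:** I turned the clamp knob anticlockwise to its stop, then slid the bolt about 40 mm to the other end of its travel, also to its stop.
- **Opening:** On the second grasp the lid came up freely at about 2 N. I carried it round the hinge arc; partway up the pull reached about 17 N because I was slightly off the arc, and I corrected it.

**Last checks:**
- The lid's corners in the camera gave about 0.75 rad, and the arm's position gave about 0.78 rad; both are well inside the 0.6 to 1.0 rad band.
- Joint speeds were below 0.01 rad/s, and the fingers were closed on the bar with a residual wrist force of about 2 N. The grip force on the handle itself is not something I can read.
- The gripper reads about 9 mm on the 10 mm bar, a small mismatch I did not chase.
- I saw no sign of anything knocked over in the pictures, but I did not measure the positions of the other things on the bench at the end.

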